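# Make up two chromatograph kits

### The job

Make up the two kits from the stock on the bench. The blue tray gets the steel column, laid lengthwise in its long bay, and the yellow-capped and the red-capped vial, one in each square bay; the white tray gets the green-capped vial and the black filter cartridge, one in each square bay. Stand vials and filter upright and flat on the bay floors (which square bay of the tray is up to you), never tip a vial over, and leave the white-capped spare vial, the bottle and the beaker where they stand.

Things in the scene. Friction and masses are not known exactly. Their poses are not given: they have to be found in the camera images.
- vial_yellow_center (a point): Standing amber glass vial, 27 mm in diameter and 58 mm high, with a paper band and a yellow screw cap (24 mm across, top 13 mm). The point is its centre, 29 mm above its foot; z points up along the vial.
- vial_red_center (a point): Standing amber glass vial, 27 mm in diameter and 58 mm high, with a paper band and a red screw cap (24 mm across, top 13 mm). The point is its centre, 29 mm above its foot; z points up along the vial.
- vial_green_center (a point): Standing amber glass vial, 27 mm in diameter and 58 mm high, with a paper band and a green screw cap (24 mm across, top 13 mm). The point is its centre, 29 mm above its foot; z points up along the vial.
- vial_spare_center (a point): Standing amber glass vial, 27 mm in diameter and 58 mm high, with a paper band and a white screw cap (24 mm across, top 13 mm). The point is its centre, 29 mm above its foot; z points up along the vial. The spare, not needed in either kit.
- filter_center (a point): In-line filter cartridge, a standing black cylinder 32 mm in diameter with a steel foot (30 mm) and a steel nose on top (22 mm across, 6 mm high), 54 mm high in all. The point is its centre, 27 mm above its foot; z points up.
- column_center (a point): Chromatography column lying flat: bare steel tube 12 mm in diameter along its own x axis, blue square end fittings 16 x 16 mm, 100 mm long in all; the bare tube reaches 30 mm either side of the middle. The point is its centre, 8 mm above the surface it lies on. It does not roll.
- tray_blue: Blue, white-walled fixed kit tray, 152 (x) x 136 (y) x 9 mm; origin at centre of underside, z up, -x side roughly towards the robot. Floor 3 mm thick; walls 4 mm thick, 6 mm above the floor. -x side: long bay, 80 (x) by 128 (y) mm inside, centred at x = -32, y = 0. +x side: two square bays, 60 (x) by 62 (y) mm inside, centred at x = 42, y = 33 and x = 42, y = -33.
- tray_white: White, grey-walled fixed kit tray, 152 (x) x 136 (y) x 9 mm; origin at centre of underside, z up, -x side roughly towards the robot. Floor 3 mm thick; walls 4 mm thick, 6 mm above the floor. -x side: long bay, 80 (x) by 128 (y) mm inside, centred at x = -32, y = 0. +x side: two square bays, 60 (x) by 62 (y) mm inside, centred at x = 42, y = 33 and x = 42, y = -33.
- bottle_center (a point): Amber reagent bottle with an orange cap, 64 mm in diameter, 96 mm high, standing beyond the stock; the point is its centre, 48 mm up. Bystander.
- beaker_center (a point): Empty glass beaker, 66 mm across the rim, 85 mm high, standing beyond the stock; the point is its centre, 42.5 mm up. Bystander.
Mind the look-alikes: they are no part of the job. Of the things that look like the part that bears column_center, the smaller one is meant.

How it is judged:
At the end, for the whole second after the job is handed in: Each vial and the filter in its own square bay of its tray: centre within 20 mm of the bay centre, height within 3 mm, tilt under 0.1 rad. Column on the blue long bay's floor: centre within 35 mm across, 20 mm along, 3 mm in height, 0.35 rad of lengthwise. All below 0.02 m/s ((((x of vial_yellow_center in the frame of tray_blue between 0.022 and 0.062 m and y of vial_yellow_center in the frame of tray_blue between 0.013 and 0.053 m) and (x of vial_red_center in the frame of tray_blue between 0.022 and 0.062 m and y of vial_red_center in the frame of tray_blue between -0.053 and -0.013 m)) or ((x of vial_yellow_center in the frame of tray_blue between 0.022 and 0.062 m and y of vial_yellow_center in the frame of tray_blue between -0.053 and -0.013 m) and (x of vial_red_center in the frame of tray_blue between 0.022 and 0.062 m and y of vial_red_center in the frame of tray_blue between 0.013 and 0.053 m))) and (((x of vial_green_center in the frame of tray_white between 0.022 and 0.062 m and y of vial_green_center in the frame of tray_white between 0.013 and 0.053 m) and (x of filter_center in the frame of tray_white between 0.022 and 0.062 m and y of filter_center in the frame of tray_white between -0.053 and -0.013 m)) or ((x of vial_green_center in the frame of tray_white between 0.022 and 0.062 m and y of vial_green_center in the frame of tray_white between -0.053 and -0.013 m) and (x of filter_center in the frame of tray_white between 0.022 and 0.062 m and y of filter_center in the frame of tray_white between 0.013 and 0.053 m))) and z of vial_yellow_center in the frame of tray_blue between 0.029 and 0.035 m and angle between each of vial_yellow_center, vial_red_center, vial_green_center, filter_center's own z axis and vertical below 0.1 rad and z of vial_red_center in the frame of tray_blue between 0.029 and 0.035 m and z of vial_green_center in the frame of tray_white between 0.029 and 0.035 m and z of filter_center in the frame of tray_white between 0.027 and 0.033 m and x of column_center in the frame of tray_blue between -0.067 and 0.003 m and y of column_center in the frame of tray_blue between -0.02 and 0.02 m and z of column_center in the frame of tray_blue between 0.008 and 0.014 m and angle between the x axis of column_center and the y axis of tray_blue, either way round below 0.35 rad and linear speed of each of vial_yellow, vial_red, vial_green, filter, column below 0.02 m/s); the robot touches nothing.
It fails at once if the white-capped spare vial is pushed, tipped or taken from its place (moved more than 30 mm) (distance of vial_spare_center from where it was at the start of the episode above 0.03 m).
It fails at once if the amber bottle is pushed, tipped or taken from its place (moved more than 30 mm) (distance of bottle_center from where it was at the start of the episode above 0.03 m).
It fails at once if the beaker is pushed, tipped or taken from its place (moved more than 30 mm) (distance of beaker_center from where it was at the start of the episode above 0.03 m).
It fails at once if a yellow-, red- or green-capped vial is tipped over (more than 1 rad from upright) (angle between any of vial_yellow_center, vial_red_center, vial_green_center's own z axis and vertical above 1 rad).
It also fails if it takes over 112 s, if anything falls off the work surface, if the arm or the gripper's body presses on something with over 40 N, if the wrist force passes 120 N, or if a joint passes its speed limit or range.

### The arm

A 6-joint arm with a two-finger parallel gripper is mounted at the origin on the work surface. World frame = base frame: x ahead of the robot, y to its left, z up, the work surface at z = 0. Lengths are in m, angles in rad, forces in N, time in s.
With the tool pointing down it reaches from about 0.3 to 0.825 m from the base axis. Payload 5.4 kg.
Tool frame: the origin (TCP) lies at the very end of the fingers, on their centre line; the grasp point (between the pads) lies 19 mm behind it; z points along the fingers, y is the line along which they close (so a half turn about z gives the same grasp; the last joint's range is limited). The gripper opens to 92 mm and grips with 3 to 60 N. Pads are 20 mm wide; open, the fingers measure 128 mm over their backs; the gripper's body (75 mm by 189 mm) begins 69 mm behind the grasp point.
Start: joints at [-1.347, 0.158, 1.597, -0, 1.386, -0.21], TCP at [0.242, -0.522, 0.215] pointing down, gripper open.
Joint ranges: [-2.91, 2.91], [-0.94, 2.29], [0.18, 2.7], [-1.29, 4.43], [0.17, 2.64], [-3, 3]. Speed limits (rad/s): [2.57, 2.57, 3.14, 3.14, 3.14, 3.14].

### API

Orientations are given as a rotation vector (axis times angle).
In Python, from workcell import bot gives the robot as it stands. Calls block until the motion is done:
- bot.goto(position, orientation): joint-space move of the TCP to a pose.
- bot.line_to(position, rot=None, max_speed=0.15): straight line of the TCP; rot=None keeps the orientation; max_speed is the mean speed in m/s.
- bot.set_joints(angles): joint-space move.
- bot.set_gripper(opening, newtons=None): opening from 0.0 (shut) to 1.0 (fully open); newtons is the grip in N (None keeps the last); returns when the fingers have stopped.
- bot.hold(seconds).
- bot.inverse_kinematics(position, orientation): joint angles nearest the present ones, or None.
- bot.read_camera(name): name is "scene" or "top" or "wrist"; returns a dict with "pixels" (384x512x3 uint8, blue, green, red), "fx", "fy", "cx", "cy" (pixels), "R" (3x3) and "t" (3): a world point X has camera coordinates R X + t. Camera axes: x right, y down, z forward; pixel columns grow to the right and rows downward; lengths in m; the calibration is good to about 2 mm. The wrist camera is an equidistant fisheye: a pixel r from the principal point sees the ray r / f radians off the axis. A picture is of the moment at which its call begins. There is no depth.
A pose or a line that the arm cannot do raises bot.MotionError and nothing moves.
- bot.job_done(): hands the job in; it is judged then, once.
Readings, each from a call of its own:
- bot.current_clock(): time.
- bot.current_joints(): joint angles.
- bot.current_joint_vel(): joint speeds.
- bot.current_effort(): joint torques, N m.
- bot.current_ee_pos(): TCP position.
- bot.current_tool_rot(): TCP orientation.
- bot.current_contact_force(): force on the tool from outside, world axes, zero at the start.
- bot.current_ft_torque(): the same for the moment, N m.
- bot.current_opening(): opening from 0.0 (shut) to 1.0 (fully open).
- bot.current_grip_force(): force on a finger pad.
Only numpy, scipy, OpenCV 4.12 (cv2) and the standard library are available. Lean on these libraries where they do the work, as an engineer would, in place of code of your own. Each camera call takes 0.05 s, during which the arm holds its last target. There are 200 camera calls.

## Working session

There is one attempt and no reset: what is moved stays moved. The work goes in short steps, each a Python script; the robot and the scene stay as the last script left them, time stands still between calls to the robot, and variables do not carry over. Pictures are saved under pics/ and viewed, at most 14 in all, crops included, and the job is handed in when it is done.

```bash
ls; mkdir -p pics
python3 - <<'E'
from workcell import bot
import cv2,numpy as np
for n in("top","scene"):
    c=bot.read_camera(n); cv2.imwrite(f"pics/{n}0.png",c["pixels"]); 
    print(n,c["fx"],c["fy"],c["cx"],c["cy"],np.round(c["R"],4).tolist(),c["t"], -np.array(c["R"]).T@c["t"])
print(bot.current_clock(),bot.current_tool_rot())
E
```

```text
pics
top 457.3384947640968 457.3384947640968 253.84479576449468 188.62357487670465 [[0.0071, -0.9997, 0.024], [-0.9861, -0.011, -0.166], [0.1663, -0.0225, -0.9858]] [-0.01080249  0.62350333  0.97672877] [0.45250194 0.01805486 1.06667155]
scene 396.13091967125735 396.13091967125735 252.54769383812436 193.61708719538169 [[0.7397, 0.6729, 0.0007], [0.5728, -0.629, -0.5256], [-0.3533, 0.3892, -0.8507]] [-0.46776596 -0.31751557  1.09722796] [ 0.91549406 -0.31199418  0.76685109]
0.1 [-3.06634074e+00 -6.75662757e-01  4.27290350e-05]
```

View pics/top0.png

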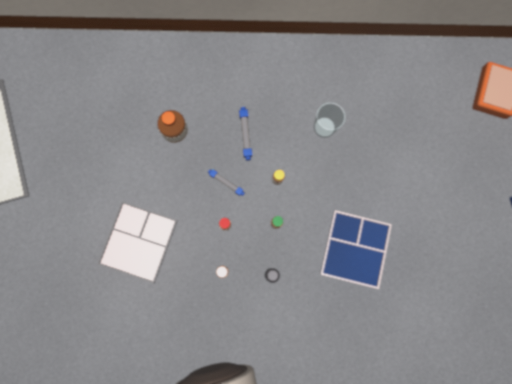

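View pics/scene0.png

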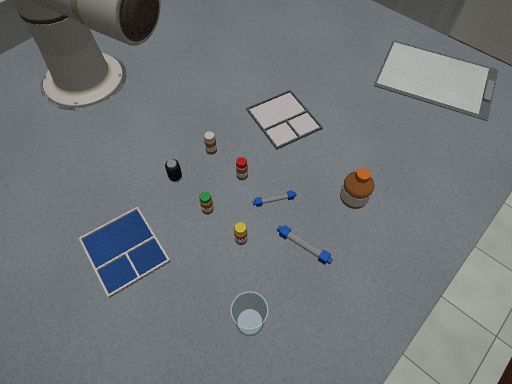

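The top view shows the yellow cap at (279,175), green (278,221), red (225,223), white spare (222,272) and filter (272,275). The small column is at (226,182), with the larger look-alike at (246,133). The blue tray is at (357,249) and the white tray at (139,242). The scene view agrees with this.

```bash
cat > h.py <<'E'
import cv2,numpy as np
from workcell import bot
def ray(c,uv,z):
    R=np.array(c["R"]);C=-R.T@c["t"]
    d=R.T@np.array([(uv[0]-c["cx"])/c["fx"],(uv[1]-c["cy"])/c["fy"],1])
    return (C+d*(z-C[2])/d[2])
def blob(m,near,r=45):
    k=np.zeros_like(m);cv2.circle(k,near,r,255,-1);m=m&k
    n,l,s,c=cv2.connectedComponentsWithStats(m)
    i=1+np.argmax(s[1:,4]);return c[i],(l==i)
E
cat > meas.py <<'E'
from h import *
c=bot.read_camera("top");im=c["pixels"];hsv=cv2.cvtColor(im,cv2.COLOR_BGR2HSV)
H,S,V=[hsv[...,i].astype(int) for i in range(3)]
M=lambda b:(b*255).astype(np.uint8)
sat=(S>140)&(V>90)
for n,m,p,z in [("yellow",sat&(abs(H-28)<8),(279,175),.058),("green",(S>120)&(abs(H-65)<20),(278,221),.058),
  ("red",sat&((H<8)|(H>172)),(225,223),.058),("spare",(V>190),(222,272),.058),("filter",(V<50),(272,275),.048)]:
    q,l=blob(M(m),p,14); print(n,q.round(1),l.sum(),ray(c,q,z).round(4))
bl=(S>140)&(abs(H-115)<15)
P=[]
for p in[(212,173),(239,191)]:
    q,l=blob(M(bl),p,10);P.append(ray(c,q,.012));print("end",q.round(1),P[-1].round(4))
print("col",((P[0]+P[1])/2).round(4),np.linalg.norm(P[1]-P[0]),np.arctan2(*(P[1]-P[0])[1::-1]))
for n,m,p in[("blue",(bl|(V>140)),(357,249)),("white",V>140,(139,242))]:
    q,l=blob(M(m),p,60);cs=cv2.findContours(M(l),0,1)[0]
    b=cv2.boxPoints(cv2.minAreaRect(max(cs,key=cv2.contourArea)))
    w=np.array([ray(c,u,.009) for u in b]);o=w.mean(0)
    e=[w[1]-w[0],w[2]-w[1]];L=sorted(e,key=lambda v:-np.linalg.norm(v))
    ax=L[0]*np.sign(L[0][0]); print(n,b.round().tolist(),o.round(4),[np.linalg.norm(v).round(4) for v in L],"yaw",np.arctan2(ax[1],ax[0]))
E
python3 meas.py
python3 - <<'E'
import cv2
im=cv2.imread("pics/top0.png")[120:300,90:400];cv2.imwrite("pics/crop0.png",cv2.resize(im,None,fx=2.5,fy=2.5,interpolation=2))
E
```

```text
Traceback (most recent call last):
  File "meas.py", line 8, in <module>
    q,l=blob(M(m),p,14); print(n,q.round(1),l.sum(),ray(c,q,z).round(4))
        ~~~~^^^^^^^^^^^
  File "h.py", line 10, in blob
    i=1+np.argmax(s[1:,4]);return c[i],(l==i)
        ~~~~~~~~~^^^^^^^^^
ValueError: attempt to get argmax of an empty sequence
```

View pics/crop0.png

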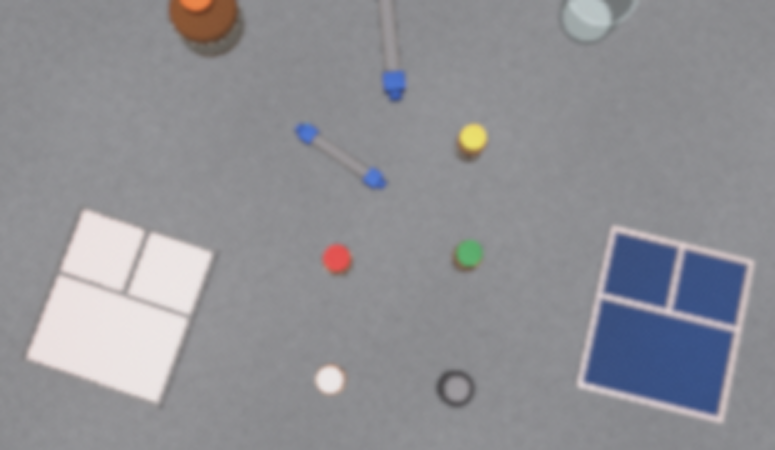

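The crop confirms the layout: caps, filter ring, small column and both trays, with square bays on the far side. The colours are paler than my thresholds allowed, so I'll relax them.

```bash
sed -i 's/sat=(S>140)&(V>90)/sat=(S>80)\&(V>90)/; s/(S>120)&(abs(H-65)/(S>70)\&(abs(H-65)/; s/abs(H-28)<8/abs(H-27)<7/; s/(V<50)/(V<75)/; s/bl=(S>140)/bl=(S>100)/; s/V>190/V>170/' meas.py
python3 -c "
import cv2;im=cv2.cvtColor(cv2.imread('pics/top0.png'),40)
for u,v in[(279,175),(278,221),(225,223),(222,272),(264,275),(300,300),(212,173),(139,256),(172,225),(104,263)]:print((u,v),im[v,u])"
python3 meas.py
```

```text
(279, 175) [ 27 134 234]
(278, 221) [ 67 116 172]
(225, 223) [  1 162 225]
(222, 272) [  0   5 235]
(264, 275) [110   7 112]
(300, 300) [113   7 146]
(212, 173) [111 155 205]
(139, 256) [  3  10 236]
(172, 225) [  4   8 223]
(104, 263) [  3  14 225]
yellow [278.8 174.6] 94 [ 0.6553 -0.0609  0.058 ]
green [277.4 221. ] 82 [ 0.5504 -0.0577  0.058 ]
red [224.5 223.1] 109 [0.5447 0.0592 0.058 ]
spare [221.6 271.5] 117 [0.4397 0.0636 0.058 ]Traceback (most recent call last):
  File "meas.py", line 8, in <module>
    q,l=blob(M(m),p,14); print(n,q.round(1),l.sum(),ray(c,q,z).round(4))
        ~~~~^^^^^^^^^^^
  File "h.py", line 10, in blob
    i=1+np.argmax(s[1:,4]);return c[i],(l==i)
        ~~~~~~~~~^^^^^^^^^
    return _wrapfunc(a, 'argmax', axis=axis, out=out, **kwds)
    return bound(*args, **kwds)
ValueError: attempt to get argmax of an empty sequence
```

```bash
sed -i 's/(V<75)/(V<112)/; s/V>140/V>175/g' meas.py; python3 meas.py
```

```text
yellow [278.7 174.6] 93 [ 0.6553 -0.0608  0.058 ]
green [277.4 221. ] 82 [ 0.5504 -0.0577  0.058 ]
red [224.5 223.1] 109 [0.5447 0.0592 0.058 ]
spare [221.6 271.5] 117 [0.4397 0.0636 0.058 ]
filter [271.3 274.5] 95 [ 0.4339 -0.0448  0.048 ]
end [212.2 172.6] [0.6675 0.092  0.012 ]
end [239.4 191.3] [0.6237 0.0277 0.012 ]
col [0.6456 0.0598 0.012 ] 0.07777481732875813 -2.1682931986367997
blue [[324.0, 272.0], [331.0, 241.0], [383.0, 254.0], [375.0, 285.0]] [ 0.4615 -0.2358  0.009 ] [np.float64(0.1227), np.float64(0.0734)] yaw 1.3346645174210292
white [[100.0, 263.0], [122.0, 201.0], [175.0, 221.0], [152.0, 282.0]] [0.5058 0.2594 0.009 ] [np.float64(0.1481), np.float64(0.131)] yaw -0.2978612255415138
```

```bash
python3 - <<'E'
s=open('meas.py').read()
s=s.replace('q,l=blob(M(m),p,60)','q,l=blob(cv2.morphologyEx(M(m),cv2.MORPH_CLOSE,np.ones((5,5))),p,60)').replace('(bl|(V>175))','((S>60)&(abs(H-113)<20)|(V>165))')
open('meas.py','w').write(s)
E
python3 meas.py | tail -2
cat >> h.py <<'E'
from scipy.spatial.transform import Rotation as Ro
def rv(close):  # tool down, fingers closing along world heading `close`; pick the half turn nearest mid range of joint 6
    return [(Ro.from_euler('z',close-np.pi/2+k*np.pi)*Ro.from_euler('x',np.pi)).as_rotvec() for k in(0,1)]
def best(p,close):
    c=[(abs(j[5]),r) for r in rv(close) for j in [bot.inverse_kinematics(p,r)] if j is not None]
    return min(c,key=lambda t:t[0])[1]
def pickplace(src,cs,dst,cd,width,ztcp,N=25,open_pre=.6,zh=.15,lift=.0045,rel=.2):
    a=[*src[:2]];b=[*dst[:2]]
    bot.set_gripper(open_pre)
    bot.goto([*a,zh],best([*a,ztcp],cs)); bot.line_to([*a,ztcp],max_speed=.2)
    bot.set_gripper(0,N); o=bot.current_opening()*.092
    print("grip width",round(o,4),"force",bot.current_grip_force())
    if abs(o-width)>.006: raise SystemExit("bad grasp")
    bot.line_to([*a,zh],max_speed=.2)
    bot.goto([*b,zh],best([*b,ztcp],cd)); print("held",round(bot.current_opening()*.092,4))
    bot.line_to([*b,ztcp+lift],max_speed=.12)
    bot.set_gripper(min(1,width/.092+rel)); bot.line_to([*b,zh],max_speed=.25)
    print("t",bot.current_clock())
def tray(o,yaw,x,y): return np.array(o[:2])+[x*np.cos(yaw)-y*np.sin(yaw),x*np.sin(yaw)+y*np.cos(yaw)]
E
```

```text
blue [[319.0, 276.0], [334.0, 209.0], [394.0, 222.0], [379.0, 289.0]] [ 0.493  -0.2441  0.009 ] [np.float64(0.158), np.float64(0.1422)] yaw -0.23872018219543037
white [[100.0, 263.0], [122.0, 201.0], [175.0, 220.0], [152.0, 282.0]] [0.5057 0.2595 0.009 ] [np.float64(0.1482), np.float64(0.1312)] yaw -0.2962581593971737
```

```bash
cat >> h.py <<'E'
B=([.493,-.2441],-.2387);W=([.5057,.2595],-.2963)
E
python3 - <<'E'
from h import *
print(bot.current_clock())
pickplace([.6553,-.0609],B[1],tray(*B,.042,-.033),B[1],.027,.015)
c=bot.read_camera("top");cv2.imwrite("pics/top1.png",c["pixels"])
E
```

```text
0.3
grip width 0.0265 force 25.000872015953064
held 0.0266
t 8.8083
```

View pics/top1.png

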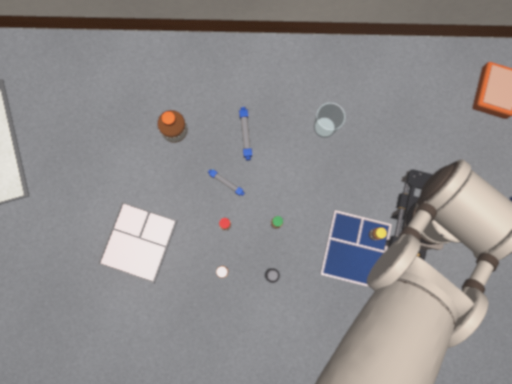

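The yellow vial stands in the right square bay of the blue tray at about (380,234), upright. The rest follows the same way.

Run:
```python
from h import *
pickplace([.5447,.0592],B[1],tray(*B,.042,.033),B[1],.027,.015)
pickplace([.5504,-.0577],W[1],tray(*W,.042,.033),W[1],.027,.015)
pickplace([.4339,-.0448],W[1],tray(*W,.042,-.033),W[1],.032,.012)
pickplace([.6456,.0598],-.598,tray(*B,-.036,0),B[1],.012,.003,open_pre=.5,lift=.004,zh=.12)
bot.goto([.35,0.02,.3],best([.35,0.02,.3],0))
for n in("top","scene"): cv2.imwrite(f"pics/{n}2.png",bot.read_camera(n)["pixels"])
```

```text
grip width 0.0263 force 25.000914931297302
held 0.0266
t 16.1583
grip width 0.0265 force 25.000948905944824
held 0.0264
t 23.0583
grip width 0.0319 force 25.00197172164917
held 0.0315
t 30.3667
grip width 0.011 force 24.9982488155365
held 0.0111
t 37.0083
```

View pics/top2.png

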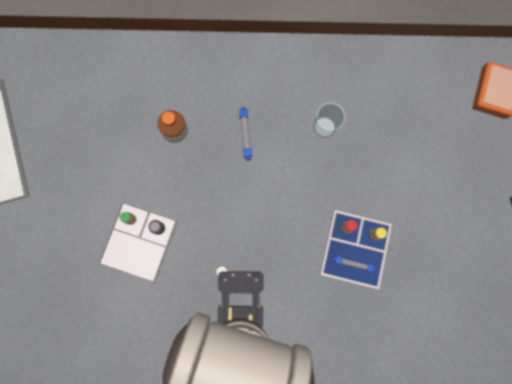

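View pics/scene2.png

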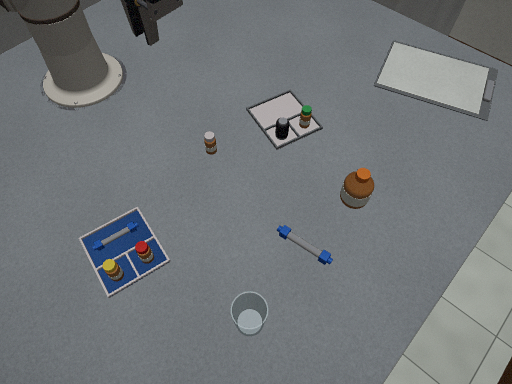

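All five parts stand or lie in their bays and the bystanders are untouched. I'll check the offsets once in numbers, then hand in.

Run:
```python
from h import *
c=bot.read_camera("top");h=cv2.cvtColor(c["pixels"],40);H,S,V=[h[...,i].astype(int) for i in range(3)]
ok=True
for n,m,p,z,T,g in[("y",(S>80)&(abs(H-27)<7),(380,234),.058,B,(.042,-.033)),("r",(S>120)&((H<6)|(H>174)),(350,226),.058,B,(.042,.033)),
 ("g",(S>70)&(abs(H-65)<20),(125,217),.058,W,(.042,.033)),("f",V<110,(156,227),.045,W,(.042,-.033)),
 ("col",(V>115)&(S<90),(354,264),.015,B,(-.036,0))]:
    q,_=blob((m*255).astype(np.uint8),p,13); w=ray(c,q,z)[:2]-T[0]
    l=Ro.from_euler('z',-T[1]).apply([*w,0])[:2]-g; print(n,q.round(),(l*1000).round(1)); ok&=np.abs(l).max()<.012
print(ok,np.abs(bot.current_joint_vel()).max())
if ok: print(bot.job_done())
```

```text
y [381. 233.] [ 0.9 -0.7]
r [351. 225.] [0.2 1.8]
g [125. 217.] [1.2 0. ]
f [160. 229.] [ -0.1 -13.5]
col [354. 264.] [ 0.8 -0.1]
False 0.0051851957942122716
```

The filter's mask includes its visible side and the grey wall, so that one offset is doubtful. I'll look closer at it.

Run:
```python
from h import *
c=bot.read_camera("top")
im=cv2.resize(c["pixels"][195:290,90:190],None,fx=6,fy=6,interpolation=2)
t=lambda p:tuple(int(v) for v in p)
def px(X):
    q=np.array(c["R"])@X+c["t"];return q[0]/q[2]*c["fx"]+c["cx"],q[1]/q[2]*c["fy"]+c["cy"]
for z,col in((.054,(0,0,255)),(.003,(255,0,0))):
    u=px([*tray(*W,.042,-.033),z]);print(z,u);cv2.drawMarker(im,t(((u[0]-90)*6+3,(u[1]-195)*6+3)),col,0,20,2)
cv2.imwrite("pics/filt.png",im)
```

```text
0.054 (np.float64(153.41284031731215), np.float64(226.47556577721986))
0.003 (np.float64(157.6551881368577), np.float64(228.3371884306474))
```

View pics/filt.png

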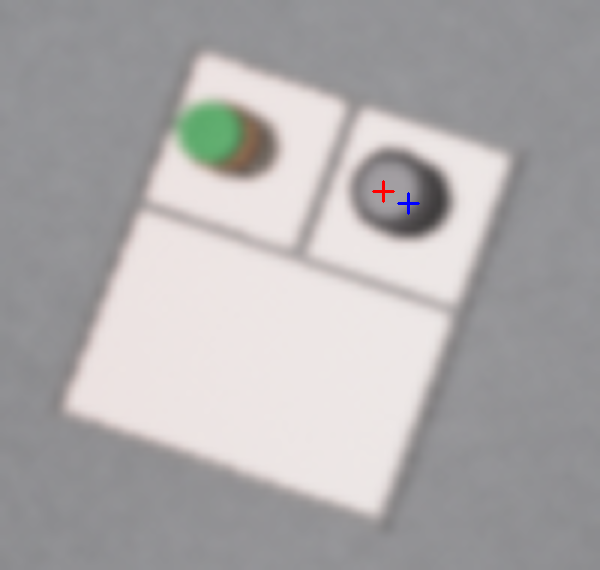

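The filter's steel nose sits at the predicted spot, about 1 px from the marker, so it is centred and upright. The earlier offset came from the mask.

```bash
python3 -c "
from workcell import bot
print(bot.job_done(),bot.current_clock())"
```

```text
the job is handed in; nothing more can be done
the job is handed in; nothing more can be done
```

Both kits are made up and the job is handed in (arm work done by about 40 s of the 112 s); in the last camera check every part was in its bay, within about 2 mm of its target, though no verdict came back.

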